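Find the rocking corner of the dough scale and press its shim flat

TASK

The bakery scale rocks at one corner. With the fingertips, press down on the scale's corner lugs to find the one that gives, then press the shim lever of that corner down until it lies fully flat, and let go. Leave the other three shim levers standing, do not lift the scale or push it out of place, and leave the bowl, jar and scraper alone.

Things in the scene. Friction and masses are not known exactly. Their poses are not given: they have to be found in the camera images.
- scale: Loose flat bench scale (2 to 3 kg) on four low black blocks fixed to the bench. Origin: its middle, 37 mm above the bench, level with the undersides of its lugs; x away from its display, y left, z up. Body 192 (x) by 152 (y) mm, top 57 mm above the bench. Four steel lugs, its corners, stick out at the sides: middle at x = -60 or 60 mm, 36 mm wide (x), 8 mm thick, reaching out to y = -140 or 140 mm.
- lug_front_left (a point): Point in the middle of the upper face of the lug at the scale's front left (-x, +y), 25 mm in from its outer end (y = -115 or 115 mm), 45 mm above the bench. Three lugs lie on firm pads; one, not to be told by eye, on a slack pad: it dips 4.5 mm when pressed with more than 2 N (stops there at about 3 N) and comes back when let go. Each lug has its own shim lever on its -x side, in line with this point.
- lug_back_left (a point): Point in the middle of the upper face of the lug at the scale's back left (+x, +y), 25 mm in from its outer end (y = -115 or 115 mm), 45 mm above the bench. Three lugs lie on firm pads; one, not to be told by eye, on a slack pad: it dips 4.5 mm when pressed with more than 2 N (stops there at about 3 N) and comes back when let go. Each lug has its own shim lever on its -x side, in line with this point.
- lug_front_right (a point): Point in the middle of the upper face of the lug at the scale's front right (-x, -y), 25 mm in from its outer end (y = -115 or 115 mm), 45 mm above the bench. Three lugs lie on firm pads; one, not to be told by eye, on a slack pad: it dips 4.5 mm when pressed with more than 2 N (stops there at about 3 N) and comes back when let go. Each lug has its own shim lever on its -x side, in line with this point.
- lug_back_right (a point): Point in the middle of the upper face of the lug at the scale's back right (+x, -y), 25 mm in from its outer end (y = -115 or 115 mm), 45 mm above the bench. Three lugs lie on firm pads; one, not to be told by eye, on a slack pad: it dips 4.5 mm when pressed with more than 2 N (stops there at about 3 N) and comes back when let go. Each lug has its own shim lever on its -x side, in line with this point.
- shim1 (a joint): Angle of one of four alike shim levers (number not tied to a corner): 0 to 0.1 rad up, 0.6 flat. Steel, 30 mm wide, hinged along the scale's y 10 mm from its lug's middle towards -x, 8 mm above the bench; its end slopes up to 60 mm from the lug's middle and 45 mm above the bench; flat: 72 and 10.5 mm. Stiff, no spring: 2 to 3 N near the end moves it, it stays as left. Flat, its cam carries the lug.
- shim2 (a joint): Angle of one of four alike shim levers (number not tied to a corner): 0 to 0.1 rad up, 0.6 flat. Steel, 30 mm wide, hinged along the scale's y 10 mm from its lug's middle towards -x, 8 mm above the bench; its end slopes up to 60 mm from the lug's middle and 45 mm above the bench; flat: 72 and 10.5 mm. Stiff, no spring: 2 to 3 N near the end moves it, it stays as left. Flat, its cam carries the lug.
- shim3 (a joint): Angle of one of four alike shim levers (number not tied to a corner): 0 to 0.1 rad up, 0.6 flat. Steel, 30 mm wide, hinged along the scale's y 10 mm from its lug's middle towards -x, 8 mm above the bench; its end slopes up to 60 mm from the lug's middle and 45 mm above the bench; flat: 72 and 10.5 mm. Stiff, no spring: 2 to 3 N near the end moves it, it stays as left. Flat, its cam carries the lug.
- shim4 (a joint): Angle of one of four alike shim levers (number not tied to a corner): 0 to 0.1 rad up, 0.6 flat. Steel, 30 mm wide, hinged along the scale's y 10 mm from its lug's middle towards -x, 8 mm above the bench; its end slopes up to 60 mm from the lug's middle and 45 mm above the bench; flat: 72 and 10.5 mm. Stiff, no spring: 2 to 3 N near the end moves it, it stays as left. Flat, its cam carries the lug.
- bowl_rim (a point): Centre of the mouth of a loose steel bowl, 120 mm wide, 50 mm high, beyond the scale. Bystander.
- jar: Loose white plastic jar, 84 mm wide, 120 mm high; origin at the centre of its underside. Bystander.
- scraper: Loose dough scraper lying flat, steel blade with a round wooden grip 130 mm long and 25 mm thick, blade 75 mm; origin under the grip's edge. Bystander.
There are look-alikes about, which are no part of the job. Leave any blue look-alike of the part that bears shim1 alone.

How it is judged:
On the way, in this order (a step that is already met when the one before it is completed fails the run):
1. the slack corner is pressed with the fingers and the scale rocks (tilts more than 0.02 rad) (angle between scale's own z axis and vertical above 0.02 rad and contact force between the fingers and scale above 0.5 N), for 0.05 s.
2. the shim lever of the slack corner is pressed flat (past 0.54 of 0.6 rad) (value of joint shim3 above 0.54 rad), for 0.2 s.
At the end, for the whole second after the job is handed in: The shim lever of the slack corner is flat (past 0.54 of its 0.6 rad), the other three still stand (under 0.3 rad), the scale sits level (within 0.012 rad) and at rest within 15 mm of where it was, and the bowl, jar and scraper are within 30 mm of where they were (value of joint shim3 above 0.54 rad and value of joint each of shim1, shim2, shim4 below 0.3 rad and angle between scale's own z axis and vertical below 0.012 rad and distance of scale from where it was at the start of the episode below 0.015 m and linear speed of scale below 0.02 m/s and distance of each of bowl_rim, jar, scraper from where it was at the start of the episode below 0.03 m); the robot touches nothing.
It fails at once if the shim lever of a firm corner is pressed down (past 0.3 rad) (value of joint any of shim1, shim2, shim4 above 0.3 rad).
It fails at once if the scale is lifted (more than 12 mm) or pushed out of place (more than 25 mm) (height (world z) of scale above 0.049 m or distance of scale from where it was at the start of the episode above 0.025 m).
It fails at once if the bowl, jar or scraper is moved more than 30 mm (distance of any of bowl_rim, jar, scraper from where it was at the start of the episode above 0.03 m).
It also fails if it takes over 51 s, if anything falls off the work surface, if the arm or the gripper's body presses on something with over 40 N, if the wrist force passes 120 N, or if a joint passes its speed limit or range.

ROBOT

A 7-joint arm with a two-finger parallel gripper is mounted at the origin on the work surface. World frame = base frame: x ahead of the robot, y to its left, z up, the work surface at z = 0. Lengths are in m, angles in rad, forces in N, time in s.
With the tool pointing down it reaches from about 0.425 to 0.95 m from the base axis. Payload 4.7 kg.
Tool frame: the origin (TCP) lies between the finger pads; the fingertips stand 25 mm ahead of it and the grasp point (between the pads) lies 6 mm ahead of it; z points along the fingers, y is the line along which they close (so a half turn about z gives the same grasp; the last joint's range is limited). The gripper opens to 85 mm and grips with 20 to 120 N. Pads are 22 mm wide; open, the fingers measure 114 mm over their backs; the gripper's body (76 mm by 85 mm) begins 54 mm behind the grasp point. The pads swing forward as they close: fully open they stand 13 mm farther back than shut.
Start: joints at [-1.158, 0.469, -0.049, 1.532, 0.024, 1.141, -0.082], TCP at [0.289, 0.61, 0.256] pointing down, gripper open.
Joint ranges: [-2.59, 2.59], [-0.33, 1.99], [-1.39, 1.29], [0.1, 2.45], [-1.04, 4.18], [0.21, 1.99], [-2.66, 2.66]. Speed limits (rad/s): [2.57, 2.57, 3.14, 3.14, 3.14, 3.14, 3.14].

INTERFACE

Orientations are given as a 3x3 rotation matrix whose columns are the frame's x, y, z axes.
In Python, from rig import * gives the robot as it stands. Calls block until the motion is done:
- movep(position, orientation): joint-space move of the TCP to a pose.
- move_l(position, attitude=None, feed=0.15, until_force=None): straight line of the TCP; attitude=None keeps the orientation; feed is the mean speed in m/s. With until_force (N) it stops when the force on the tool has changed by that much, and returns True; else False.
- move_joints(angles): joint-space move.
- command_gripper(opening, newtons=None): finger opening in m; newtons is the grip in N (None keeps the last); returns when the fingers have stopped.
- sleep(seconds).
- inverse_kinematics(position, orientation): joint angles nearest the present ones, or None.
- sense(): the state.
- camera(name): name is "scene" or "top" or "wrist"; returns (picture, depth): 384x512x3 uint8, red, green, blue; 384x512 float32, m along the optical axis (not along the pixel's ray), 0 where there is no reading.
- camera_params(name): a dict with "K" (3x3 intrinsics, pixels), "position" and "rotation" of the camera in the world; the wrist camera has in their place "tool_from_camera" (4x4, takes a point from camera to tool coordinates, whose origin is the TCP and whose axes are the flange's). Camera axes: x right, y down, z forward; pixel columns grow to the right and rows downward; lengths in m; the calibration is good to about 2 mm. The wrist camera is an equidistant fisheye: a pixel r from the principal point sees the ray r / f radians off the axis. A picture is of the moment at which its call begins: read the wrist's pose just before it. camera_params takes no time and is no camera call.
A pose or a line that the arm cannot do raises Unreachable and nothing moves.
- finish_job(): hands the job in; it is judged then, once.
The state is a dict: "time_s": time; "joint_pos": joint angles; "qd": joint speeds; "joint_efforts": joint torques, N m; "position": TCP position; "tcp_rot": TCP orientation; "wrist_force": force on the tool from outside, world axes, zero at the start; "ft_torque": the same for the moment, N m; "finger_gap": finger opening in m; "gripper_force": force on a finger pad.
Only numpy, scipy, OpenCV 4.12 (cv2) and the standard library are available. Lean on these libraries where they do the work, as an engineer would, in place of code of your own. Each camera call takes 0.05 s, during which the arm holds its last target. There are 200 camera calls.

## Working session

There is one attempt and no reset: what is moved stays moved. The work goes in short steps, each a Python script; the robot and the scene stay as the last script left them, time stands still between calls to the robot, and variables do not carry over. Pictures are saved under pics/ and viewed, at most 10 in all, crops included, and the job is handed in when it is done.

```bash
mkdir -p pics; ls; python3 - <<'E'
from rig import *
import cv2,numpy as np
for n in("top","scene"):
    p,d=camera(n); cv2.imwrite(f"pics/{n}0.png",cv2.resize(p[:,:,::-1],(800,600),interpolation=cv2.INTER_CUBIC)); np.savez(f"{n}0.npz",p=p,d=d)
    print(n,camera_params(n))
print(sense())
E
```

```text
pics
top {'K': array([[373.76828603,   0.        , 255.98639071],
       [  0.        , 373.76828603, 192.46469205],
       [  0.        ,   0.        ,   1.        ]]), 'position': array([0.46854896, 0.01762817, 1.09434181]), 'rotation': array([[-0.00855397, -0.99101202,  0.1334991 ],
       [-0.99994673,  0.00924839,  0.00458242],
       [-0.00577589, -0.13345279, -0.99103834]])}
scene {'K': array([[475.53782582,   0.        , 255.18008332],
       [  0.        , 475.53782582, 194.35944588],
       [  0.        ,   0.        ,   1.        ]]), 'position': array([1.37563355, 0.92022332, 0.93691979]), 'rotation': array([[-0.75937837,  0.37924847, -0.52869187],
       [ 0.65044782,  0.46270653, -0.60234567],
       [ 0.01619051, -0.80129474, -0.59805067]])}
{'time_s': 0.1, 'joint_pos': array([-1.15791582,  0.46932805, -0.04857907,  1.53357299,  0.02414201,
        1.14099987, -0.08233537]), 'qd': array([-0.00106949, -0.00084837,  0.00018404, -0.00299319,  0.00060972,
        0.00110101, -0.00058013]), 'joint_efforts': array([ 8.95097764e-04, -5.11515141e+01, -4.69879608e-02, -2.38391376e+01,
        1.08021498e-02,  4.29626627e-03,  8.59194870e-06]), 'position': array([0.28839518, 0.60975866, 0.25538898]), 'tcp_rot': array([[-9.03990585e-01,  4.27551884e-01, -6.39341114e-04],
       [ 4.27552349e-01,  9.03989178e-01, -1.59841831e-03],
       [-1.05449312e-04, -1.71830690e-03, -9.99998518e-01]]), 'wrist_force': array([-0.0790105 , -0.57895616,  0.09625306]), 'ft_torque': array([ 0.04715513, -0.01475529, -0.00999607]), 'gripper_force': 0.0, 'finger_gap': 0.08574273065810811}
```

View pics/top0.png

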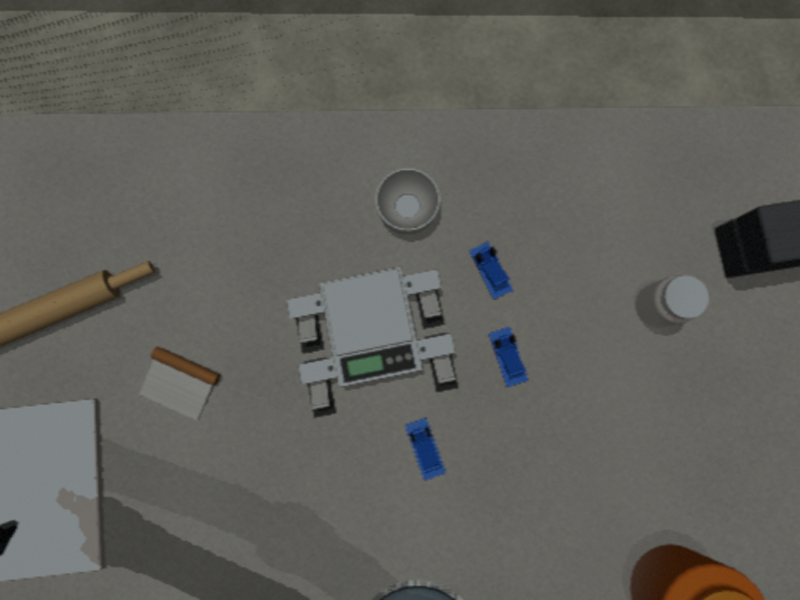

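View pics/scene0.png

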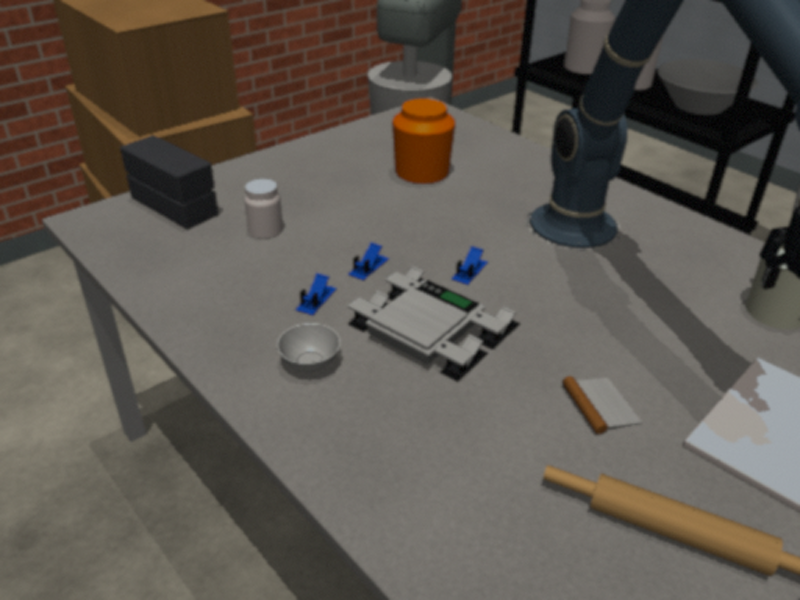

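The top view shows the scale at about (370,325), with its display facing the robot. The lugs are near (305,307), (319,371), (424,283) and (436,347). Each lug has a grey lever on its robot side. The blue look-alikes stand to the right and in front. I'll measure the body top from depth.

```bash
cat > h.py <<'E'
import numpy as np,cv2
def cloud(d,c):
    v,u=np.mgrid[:384,:512]; K=c["K"]
    P=np.stack([(u-K[0,2])/K[0,0]*d,(v-K[1,2])/K[1,1]*d,d],-1)
    return P@c["rotation"].T+c["position"]
E
python3 - <<'E'
from rig import *
from h import *
f=np.load("top0.npz"); W=cloud(f["d"],camera_params("top")); z=W[...,2]
roi=np.zeros(z.shape,bool); roi[165:275,175:300]=1
roi&=f["d"]>0
print("bench z",np.median(z[250:262,230:250]))
b0=np.median(z[200:215,230:245]); print("body top z",b0)
m=(roi&(abs(z-b0)<0.006)).astype(np.uint8)
m=cv2.morphologyEx(m,cv2.MORPH_OPEN,np.ones((15,15)))
P=W[m>0][:,:2].astype(np.float32); r=cv2.minAreaRect(P*1000); print("body",r,P.mean(0),len(P))
# lugs: bright, height ~.045
g=f["p"].mean(2); print("bright plate",np.median(g[200:215,230:245]))
for n,(u,v) in dict(BL=(305,307),FL=(319,371),BR=(424,283),FR=(436,347)).items():
    print(n,W[int(v*.64),int(u*.64)],g[int(v*.64),int(u*.64)])
E
```

```text
bench z 0.00044969206354505964
body top z 0.05742269340580086
body ((569.5419311523438, 82.74871063232422), (126.09770965576172, 86.98664855957031), 89.78759765625) [0.5724473  0.08526406] 1189
bright plate 132.0
BL [0.60142829 0.19529373 0.04487024] 133.0
FL [0.48584678 0.16840885 0.04639008] 131.66666666666666
BR [ 0.64191556 -0.02039128  0.04793222] 132.0
FR [ 0.525724   -0.04121317  0.04634431] 131.66666666666666
```

```bash
python3 - <<'E'
from rig import *
from h import *
f=np.load("top0.npz"); W=cloud(f["d"],camera_params("top")); z=W[...,2]
roi=np.zeros(z.shape,bool); roi[165:275,175:300]=1
m=(roi&(f["d"]>0)&(z>0.0525)&(z<.07)).astype(np.uint8)
m=cv2.morphologyEx(m,cv2.MORPH_OPEN,np.ones((5,5)))
P=W[m>0][:,:2]; r=cv2.minAreaRect((P*1000).astype(np.float32)); print("body",r,P.mean(0),len(P))
m=(roi&(f["d"]>0)&(z>0.04)&(z<.07)&(f["p"].min(2)>110)).astype(np.uint8)
a=np.deg2rad(r[2]); a=a if a<.6 else a-np.pi/2
R=np.array([[np.cos(a),-np.sin(a)],[np.sin(a),np.cos(a)]])
Q=(W[m>0][:,:2]-np.array(r[0])/1000)@R
print("yaw",a)
for sy in(1,-1):
  for sx in(1,-1):
    q=Q[(Q[:,1]*sy>.09)&(Q[:,1]*sy<.135)&(Q[:,0]*sx>.0)]; print(sx,sy,q.min(0),q.max(0),len(q), np.histogram(q[:,0]*1000,np.arange(-105,106,15))[0])
    q=Q[(Q[:,0]*sx>.05)&(Q[:,0]*sx<.07)]; print((q*sy).max(0)[1])
E
```

```text
body ((590.2088623046875, 83.56291961669922), (132.05612182617188, 139.54420471191406), 10.918487548828125) [0.58877224 0.08374414] 2230
yaw 0.19056355706505593
1 1 [0.01740745 0.0901203 ] [0.05151267 0.13492594] 189 [ 0  0  0  0  0  0  0  0 69 85 35  0  0  0]
0.13960585862312896
-1 1 [-0.14809541  0.09019518] [-0.02544427  0.13498949] 208 [73 87 36  0  0  7  0  0  0  0  0  0  0  0]
0.13420539883136284
1 -1 [ 0.01829209 -0.13476759] [ 0.0522394  -0.09019972] 185 [ 0  0  0  0  0  0  0  0 66 83 36  0  0  0]
0.13634432013342337
-1 -1 [-0.14785995 -0.13472149] [-0.02581681 -0.09007651] 201 [66 82 40  0  0  6  0  0  0  0  0  0  0  0]
0.1397677606996126
```

```bash
cat >> h.py <<'E'
C=np.array([.5657,.0788]); a=.1906; c,s=np.cos(a),np.sin(a)
R=np.array([[c,-s],[s,c]]); T=np.array([[-c,-s,0],[-s,c,0],[0,0,-1.]])
def at(x,y,ztip): return np.r_[C+R@[x,y],ztip+.025]
E
python3 - <<'E'
from rig import *
from h import *
command_gripper(0.0,20)
for n,(x,y) in dict(FL=(-.06,.118),BL=(.06,.118),BR=(.06,-.118),FR=(-.06,-.118)).items():
    movep(at(x,y,.12),T); move_l(at(x,y,.06),feed=.12); sleep(.2)
    f0=sense()["wrist_force"][2]
    hit=move_l(at(x,y,.034),feed=.015,until_force=7); sleep(.3); st=sense()
    zt=st["position"][2]-.025
    print(n,hit,"tip z",zt,"dF",st["wrist_force"][2]-f0,"t",st["time_s"],"gap",st["finger_gap"])
    if zt<.0425:
        p,d=camera("top"); np.savez("press.npz",p=p,d=d)
    move_l(at(x,y,.1),feed=.12)
    if zt<.0425: print("slack?"); break
E
```

```text
FL True tip z 0.04164166205000865 dF 7.2456936529969065 t 4.9583 gap -9.40455633156307e-06
slack?
```

41.6 mm falls between firm (45) and slack (40.5), so I'll press the other lugs to compare.

```bash
python3 - <<'E'
from rig import *
from h import *
for n,(x,y) in dict(BL=(.06,.118),BR=(.06,-.118),FR=(-.06,-.118)).items():
    movep(at(x,y,.12),T); move_l(at(x,y,.06),feed=.12); sleep(.2)
    f0=sense()["wrist_force"][2]
    tr=[]; hit=False
    for lvl in (1.2,7):
        hit=move_l(at(x,y,.034),feed=.015,until_force=lvl if lvl<2 else 6); st=sense(); tr.append((st["position"][2]-.025,st["wrist_force"][2]-f0))
    sleep(.3); st=sense(); tr.append((st["position"][2]-.025,st["wrist_force"][2]-f0))
    print(n,np.round(tr,4).tolist(),st["time_s"])
    move_l(at(x,y,.1),feed=.12)
E
```

```text
BL [[0.0451, 4.6028], [0.0451, 3.9493], [0.0451, 4.9748]] 8.6167
BR [[0.0451, 3.6143], [0.0451, 2.5562], [0.0451, 4.3039]] 12.575
FR [[0.0451, 4.7485], [0.0451, 4.0702], [0.045, 4.4116]] 16.15
```

FL is the slack corner: its tip stopped at 41.6 mm, while the other three stopped at 45.1 mm. Next I press its lever.

```bash
python3 - <<'E'
from rig import *
from h import *
x,y=-.119,.115
movep(at(x,y,.1),T); move_l(at(x,y,.055),feed=.12); sleep(.2)
f0=sense()["wrist_force"]
hit=move_l(at(x,y,.002),feed=.03,until_force=18); sleep(.4); st=sense()
print(hit,st["position"]-[0,0,.025],st["wrist_force"]-f0,st["time_s"])
move_l(at(x,y,.15),feed=.12)
movep([.45,.35,.3],T)
p,d=camera("top"); cv2.imwrite("pics/top1.png",cv2.resize(p[150:290,160:320,::-1],(800,700))[:600]); np.savez("top1.npz",p=p,d=d)
W=cloud(d,camera_params("top")); o=np.load("top0.npz"); W0=cloud(o["d"],camera_params("top"))
for w in(W0,W):
    z=w[...,2]; m=np.zeros(z.shape,np.uint8); m[165:275,175:300]=1; m&=((z>.0525)&(z<.07)).astype(np.uint8)
    m=cv2.morphologyEx(m,cv2.MORPH_OPEN,np.ones((5,5))); print(cv2.minAreaRect((w[m>0][:,:2]*1000).astype(np.float32)))
    for sx in(-1,1):
        for sy in(-1,1):
            Q=(w[...,:2]-C)@R; k=(abs(Q[...,0]-sx*.06+.053)<.006)&(abs(Q[...,1]-sy*.115)<.01); print(sx,sy,np.median(z[k]))
    A=w[m>0]; q=np.linalg.lstsq(np.c_[A[:,:2]-C,np.ones(len(A))],A[:,2],rcond=None)[0]; print("slope",q)
print(sense()["time_s"],sense()["wrist_force"])
E
```

```text
True [0.42688434 0.16915301 0.01020548] [-0.95008159 -1.17900914 11.25727417] 20.1917
((590.2088623046875, 83.56291961669922), (132.05612182617188, 139.54420471191406), 10.918487548828125)
-1 -1 0.034536510998365744
-1 1 0.035410821465816866
1 -1 0.034657025260570684
1 1 0.03733535656994236
slope [0.00178049 0.00110719 0.05747314]
((590.292236328125, 83.65695190429688), (132.19544982910156, 139.62030029296875), 10.990352630615234)
-1 -1 0.03454621918535028
-1 1 0.0111308614120329
1 -1 0.035386206430781275
1 1 0.03638393561424802
slope [ 0.00048587 -0.00158552  0.05741897]
22.45 [ 0.38646402 -0.87046766  0.67128369]
```

View pics/top1.png

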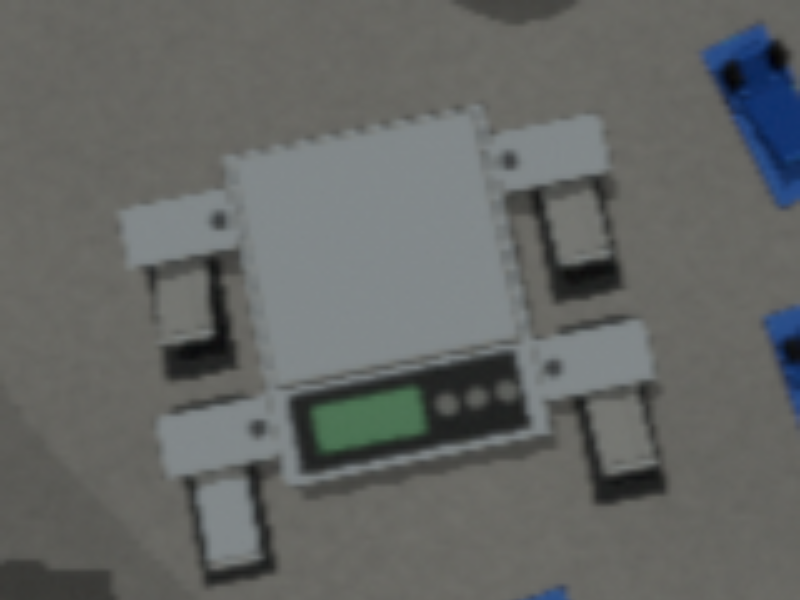

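The front-left lever, at about (230,520) in the crop, lies flat: 11 mm high against about 35 mm for the other three. The scale hasn't moved and is level, and the arm is clear.

```bash
python3 -c "
from rig import *
print(finish_job())"
```

```text
the job is handed in; nothing more can be done
None
```

The front-left corner was the slack one. I pressed its shim lever flat, left the other three standing with the scale level and in place, and handed the job in at about 22 s; no verdict was returned.

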